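# Hold the tip box unlocked with its key

### The arm

A 6-joint arm with a two-finger parallel gripper is mounted at the origin on a cart in front of the work surface, level with it; the furniture and walls round the work are solid. World frame = base frame: x ahead of the robot, y to its left, z up, the work surface at z = 0. Lengths are in m, angles in rad, forces in N, time in s.
With the tool pointing down it reaches from about 0.35 to 0.85 m from the base axis. Payload 8.1 kg.
Tool frame: the origin (TCP) lies at the centre of the arm's flange, where the gripper is bolted on; the fingertips stand 186 mm ahead of it and the grasp point (between the pads) lies 167 mm ahead of it; z points along the fingers, y is the line along which they close (so a half turn about z gives the same grasp; the last joint's range is limited). The gripper opens to 93 mm and grips with 3 to 60 N. Pads are 15 mm wide; open, the fingers measure 128 mm over their backs; the gripper's body (75 mm by 188 mm) begins 65 mm behind the grasp point.
Start: joints at [-1.315, 0.13, 1.488, -0, 1.523, -0.085], TCP at [0.201, -0.565, 0.405] pointing down, gripper open.
Joint ranges: [-2.96, 2.96], [-0.89, 2.26], [0.02, 2.5], [-1.34, 4.48], [0, 2.73], [-2.66, 2.66]. Speed limits (rad/s): [2.39, 2.39, 2.79, 3.14, 3.14, 3.14].

### API

Orientations are given as a rotation vector (axis times angle).
In Python, from plant import read_state, read_camera, camera_params, robot gives the robot as it stands.
- The arm moves only by the tool carry_out, never from a script. Its argument "targets" is a list of rows, each an object of numbers: "hand": the opening in per cent of the stroke, from 0 (shut) to 100 (fully open); "x", "y", "z": the shift along the tool's x, y, z in m; "ax", "ay", "az": the turn, a rotation vector about the tool's x, y, z in rad. In form: [{"hand": .., "x": .., "y": .., "z": .., "ax": .., "ay": .., "az": ..}, ...]. A call has 1 to 8 rows; each row is the pose to reach, as a shift and turn from the pose commanded when the call began, along the tool's axes at that moment; what a row does not reach only later rows make up. A row lasts 1/8 s, in which the tool goes at most 62.5 mm and 10.7 degrees, less where a joint would pass 70% of its speed; a pose out of reach is approached as far as the arm can. A call with a gripper value outside its range is refused whole. The fingers move at their own pace and stop on an object; "newtons" is the grip in N (left out, the last holds). Time passes only in rows, so rows that repeat a pose let the fingers close. It gives the time, the measured TCP pose, the force, the opening and the grip force at its end, in the units of the state.
- read_state(): the state, without advancing time (a new reading comes with each control period).
- read_camera(name): name is "side" or "top" or "wrist"; returns (picture, depth): 420x560x3 uint8, blue, green, red; 420x560 float32, m along the optical axis (not along the pixel's ray), 0 where there is no reading.
- camera_params(name): a dict with "fx", "fy", "cx", "cy" (pixels), "position" and "rotation" of the camera in the world. Camera axes: x right, y up, looking along -z (the intrinsics and any distortion apply to the point x, -y, -z); pixel columns grow to the right and rows downward; lengths in m; the calibration is good to about 2 mm. A picture is of the moment at which its call begins: read the wrist's pose just before it. camera_params takes no time and is no camera call; for the wrist camera it gives the pose at the moment of the call.
- robot.close_job(): hands the job in; it is judged then, once.
The state is a dict: "t": time; "q": joint angles; "dq": joint speeds; "joint_torque": joint torques, N m; "tool_pos": TCP position; "orientation": TCP orientation; "force": force on the tool from outside, world axes, zero at the start; "wrist_torque": the same for the moment, N m; "opening": finger opening in m; "gripper_force": force on a finger pad.
Only numpy, scipy, OpenCV 4.12 (cv2) and the standard library are available. Lean on these libraries where they do the work, as an engineer would, in place of code of your own. Each camera call takes 0.05 s, during which the arm holds its last target. There are 200 camera calls.

### The job

Take the key out of its wooden block, push it into the keyhole on the lid of the tip box and work it past the sticky pins until it is fully home, and only then turn it a quarter turn clockwise (seen from above). The lock springs back, so finish still gripping the key and holding it turned, so that a colleague can open the box. Leave the mug, the kitchen timer and the roll of tape where they stand.

Things in the scene. Friction and masses are not known exactly. Their poses are not given: they have to be found in the camera images.
- key_grip (a point): centre of the flat head of the one loose brass key (about 60 g), which stands upright, blade down, in the wooden block. The head is 40 mm (x) by 10 mm (y) by 34 mm high (z, up along the key), plain brass with dark inlays on both faces; grip it across the 10 mm. A 12 x 7 mm shank joins it to a round collar below, whose underside is 32 mm below this point
- key_collar (a point): on the key's axis at the underside of its collar (24 mm across, 4 mm thick), which rests on the block; same axes. Below it: 8.5 mm of round neck, 5 mm thick, then the blade, 16 mm (x) by 5 mm (y), with a wedge-shaped tip that ends 29.5 mm below the collar. Either way round fits the lock
- key_block: fixed dark wooden block 55 (x) x 70 (y) x 36 mm high; origin at the centre of its underside. The key stands in a 20 x 8 mm slot through its middle, long side along the block's x; lift it 30 mm or more to clear the block
- tip_box: fixed grey steel tip box, 120 (x) x 155 (y) x 80 mm high, with a coin slot toward the back (+x) of the flat lid and the lock toward the front; origin at the centre of its underside, z up
- keyhole (a point): centre of the keyhole, at the top of a fixed square steel plate (44 mm) on the lid, 83 mm above the worktop; axes as the box. A slot 18 mm (x) by 7 mm (y), 2 mm chamfer, straight down through the 6 mm plate into the plug. Home: the collar sits on the plate; only then is the blade clear under the plate and free to turn. A turned key cannot be pulled out
- plug (a joint): angle of the lock plug, rad: 0 at the start (slot along the box's x), grows as the key turns clockwise seen from above, stop at 1.60. A spring turns it back with about 0.02 N m at 0 to 0.07 N m at the stop. The key has roughly 0.15 rad of play in the slot before the plug follows
- mug: white mug, 82 mm across (118 with handle), 100 mm tall, bystander, origin under its centre
- timer: kitchen timer with a white base and a red dial, 66 mm across, 45 mm tall, bystander, origin under its centre
- tape: roll of tape lying flat, 100 mm across, 25 mm high, bystander, origin under its centre
- plug_top (a point): centre of the top of the turning plug, 6.5 mm below the keyhole point, hidden under the plate; its x runs along its slot (18 x 7 mm, 26 mm deep) and turns with it. Two sticky sprung pins press on the blade's flats, one from each side, 8 and 14 mm below this point and 5 mm off the axis; a straight push past them takes roughly 10 N, wiggling the key 0.05 rad in yaw halves it

How it is judged:
On the way:
1. the key is fully home in the lock, not yet turned (z of key_collar in the frame of keyhole below 0.003 m and horizontal distance between key_collar and keyhole below 0.004 m and value of joint plug below 0.35 rad), for 0.1 s.
At the end, for the whole second after the job is handed in: the lock plug is held at 1.35 rad or more (a quarter turn less 12 degrees, clockwise) by the key, which is home (collar within 4 mm of the keyhole plate and 4 mm of its centre, upright within 0.15 rad) and still gripped by the fingers (over 1 N), all through the last second (value of joint plug above 1.35 rad and z of key_collar in the frame of keyhole below 0.004 m and horizontal distance between key_collar and keyhole below 0.004 m and angle between key_collar's own z axis and vertical below 0.15 rad and contact force between the fingers and key above 1 N); the arm keeps its last pose, push and grip.
It fails at once if a bystander (mug, timer, tape) is moved more than 25 mm or the mug is tipped over (distance of any of mug, timer, tape from where it was at the start of the episode above 0.025 m or angle between mug's own z axis and vertical above 0.4 rad).
It also fails if it takes over 48 s, if anything falls off the work surface, if the arm or the gripper's body presses on something with over 40 N, if the wrist force passes 120 N, or if a joint passes its speed limit or range.

## Working session

There is one attempt and no reset: what is moved stays moved. The work goes in short steps, Python scripts to look and compute and a tool call to move; the robot and the scene stay as the last step left them, time stands still between calls to the robot, and variables do not carry over. Pictures are saved under pics/ and viewed, at most 10 in all, crops included, and the job is handed in when it is done.

Besides the shell and the picture viewer there is one more tool, called after "Call:" by a JSON object that holds its "op" and its "data", one argument or row to a line. carry_out: Moves the arm, as the interface text tells. Its arguments: {"type":"object","properties":{"targets":{"type":"array","items":{"type":"object","properties":{"hand":{"type":"number"},"x":{"type":"number"},"y":{"type":"number"},"z":{"type":"number"},"ax":{"type":"number"},"ay":{"type":"number"},"az":{"type":"number"}}}},"newtons":{"type":"number"}},"required":["targets"]}

```bash
mkdir -p pics; ls; python3 - <<'E'
from plant import *
import cv2,numpy as np
s=read_state();print({k:np.round(v,3) for k,v in s.items()})
for n in("top","side"):
    p=camera_params(n);print(n,p)
    im,d=read_camera(n);cv2.imwrite(f"pics/{n}0.png",im);np.save(f"{n}0.npy",d)
E
```

```text
pics
{'t': np.float64(0.0), 'q': array([-1.315,  0.131,  1.489,  0.   ,  1.523, -0.085]), 'dq': array([ 0.001, -0.002, -0.   ,  0.   , -0.   ,  0.001]), 'joint_torque': array([ 1.0000e-03, -5.5984e+01, -4.9176e+01,  7.7000e-02,  3.6000e-02,
       -0.0000e+00]), 'tool_pos': array([ 0.201, -0.565,  0.404]), 'orientation': array([-3.094, -0.532,  0.   ]), 'force': array([ 0.388, -0.569,  0.098]), 'wrist_torque': array([-0.013, -0.04 , -0.013]), 'gripper_force': np.float64(0.0), 'opening': np.float64(0.093)}
top {'fx': 417.23923757838963, 'fy': 417.23923757838963, 'cx': 276.3720651390002, 'cy': 213.73638389620353, 'position': array([0.41513812, 0.11033809, 1.08600339]), 'rotation': array([ 0.14245158, -0.12345973, -1.57905421])}
side {'fx': 532.2476646119557, 'fy': 532.2476646119557, 'cx': 273.16435086098215, 'cy': 213.29125988921732, 'position': array([ 0.49412998, -0.75121513,  0.63735141]), 'rotation': array([ 0.9937991 , -0.03416195, -0.11275291])}
```

View pics/top0.png

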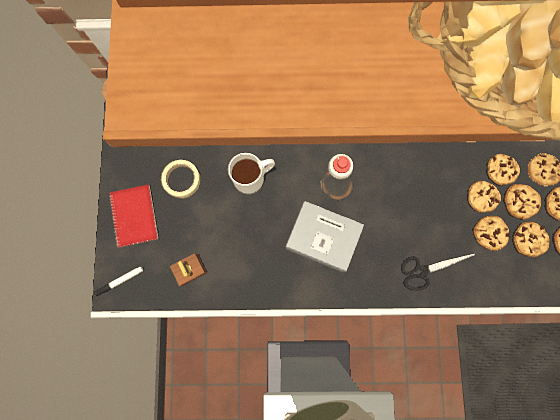

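View pics/side0.png

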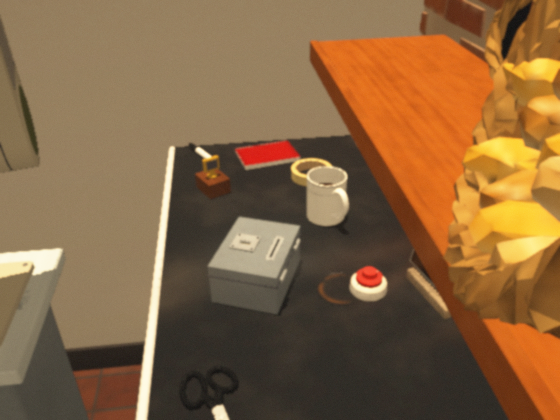

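The top view shows the block and key at about (187,268), the box at (325,237) with its lock plate at (322,243), the tape at (181,179), the mug at (246,172) and the timer at (341,166). The side view shows the key head upright at (211,166) and the plate at (245,242).

```bash
cat > h.py <<'E'
import numpy as np,cv2
from scipy.spatial.transform import Rotation as R
from plant import *
def ray(p,uv):
    uv=np.atleast_2d(uv).astype(float)
    d=np.c_[(uv[:,0]-p["cx"])/p["fx"],-(uv[:,1]-p["cy"])/p["fy"],-np.ones(len(uv))]
    return d@R.from_rotvec(p["rotation"]).as_matrix().T
def plane(p,uv,z):
    d=ray(p,uv);o=np.array(p["position"]);return o+d*((z-o[2])/d[:,2])[:,None]
def pts(p,depth,uv):
    uv=np.atleast_2d(uv).astype(int);return np.array(p["position"])+ray(p,uv)*depth[uv[:,1],uv[:,0]][:,None]
def proj(p,P):
    c=(np.atleast_2d(P)-p["position"])@R.from_rotvec(p["rotation"]).as_matrix()
    return np.c_[p["cx"]-p["fx"]*c[:,0]/c[:,2],p["cy"]+p["fy"]*c[:,1]/c[:,2]]
def rect(xy):
    (c,s,a)=cv2.minAreaRect(np.float32(xy));return np.round(c,4),np.round(s,4),round(a,1)
E
cat > m.py <<'E'
from h import *
p=camera_params("top");d=np.load("top0.npy");im=cv2.imread("pics/top0.png")
vv,uu=np.mgrid[0:420,0:560];uv=np.c_[uu.ravel(),vv.ravel()]
P=pts(p,d,uv).reshape(420,560,3)
print("table z",np.median(P[250:290,240:270,2]))
def reg(n,u0,u1,v0,v1,z0,z1):
    m=np.zeros((420,560),bool);m[v0:v1,u0:u1]=1
    m&=(P[...,2]>z0)&(P[...,2]<z1);q=P[m];print(n,m.sum(),q.mean(0).round(4),rect(q[:,:2]));return m
reg("lid",280,370,195,280,.07,.1)
reg("block",165,215,245,295,.025,.045)
reg("head",165,215,245,295,.08,.12)
reg("head",165,215,245,295,.05,.12)
reg("mug",220,280,145,200,.08,.12);reg("tape",155,205,155,205,.015,.035);reg("timer",320,365,150,190,.02,.06)
print("shelf",P[60,300],P[130,300])
# lid plate (bright)
g=cv2.cvtColor(im,cv2.COLOR_BGR2GRAY)
m=reg("plateZ",305,340,228,258,.0815,.1)
sub=np.zeros_like(g);sub[228:258,305:340]=g[228:258,305:340]
print("gray",g[230:256,308:338:1])
E
python3 m.py
```

```text
table z 0.00027760962292056046
lid 3151 [0.5324 0.0046 0.0805] (array([0.5335, 0.0046]), array([0.1551, 0.1206]), 66.9)
block 543 [0.4568 0.3454 0.0362] (array([0.4575, 0.3482]), array([0.0561, 0.071 ]), 27.7)
head 69 [0.4569 0.3468 0.0845] (array([0.4571, 0.3479]), array([0.0386, 0.0109]), 29.8)
head 102 [0.457  0.3457 0.079 ] (array([0.4572, 0.3476]), array([0.0388, 0.0111]), 27.5)
mug 335 [0.7024 0.186  0.0932] (array([0.7043, 0.1911]), array([0.0824, 0.1016]), 54.2)
tape 502 [0.6959 0.3748 0.0241] (array([0.6963, 0.3745]), array([0.0977, 0.0971]), 89.1)
timer 401 [ 0.7222 -0.0483  0.0321] (array([ 0.7251, -0.0495]), array([0.0584, 0.0601]), 87.4)
shelf [0.86507172 0.06748559 0.30244267] [0.71513128 0.07067319 0.30402115]
plateZ 443 [0.5149 0.0134 0.0833] (array([0.515 , 0.0122]), array([0.0825, 0.0703]), 89.2)
gray [[211 211 210 213 211 212 212 210 208 207 205 208 207 209 210 210 211 211
  210 212 208 210 211 209 209 211 210 212 211 208]
 [213 212 213 212 213 212 209 208 210 218 234 214 209 210 210 209 210 212
  210 209 207 208 208 211 209 210 210 209 210 206]
 [211 210 211 214 2
[... 2281 characters left out ...]
248 245 244 245 244 247
  247 248 243 217 208 210 211 212 213 212 212 213]
 [214 213 214 215 213 215 215 211 203 213 209 204 235 251 248 246 246 244
  180 234 248 210 211 213 211 210 213 212 213 212]
 [215 214 215 217 213 215 213 216 215 213 206 206 216 230 233 252 251 246
  140 228 225 210 212 212 212 212 214 213 214 214]
 [216 215 216 216 216 216 215 214 212 212 216 214 213 214 212 207 207 233
  225 250 222 213 214 213 211 213 214 214 212 213]
 [224 218 217 218 216 218 215 214 216 210 215 212 212 214 214 206 208 214
  176 211 212 213 211 211 211 212 214 214 212 214]
 [182 211 226 225 220 217 216 212 213 215 216 214 213 215 213 211 214 212
  201 205 212 212 211 211 212 211 213 212 213 213]]
```

```bash
cat >> h.py <<'E'
def tool():
    s=read_state();return np.array(s["tool_pos"]),R.from_rotvec(s["orientation"]),s
def down(psi): # tool x at yaw psi (deg)
    c,s=np.cos(np.radians(psi)),np.sin(np.radians(psi))
    return R.from_matrix(np.array([[c,s,0],[s,-c,0],[0,0,-1.]]))
def rel(P,psi,P0=None,R0=None):
    p,r,s=tool(); p=p if P0 is None else P0; r=r if R0 is None else R0
    return np.r_[r.inv().apply(np.array(P)-p),(r.inv()*down(psi)).as_rotvec()].round(4)
E
python3 - <<'E'
from h import *
p,r,s=tool();print(r.as_matrix().round(3))
w=camera_params("wrist");print("cam in tool",r.inv().apply(w["position"]-p).round(4),(r.inv()*R.from_rotvec(w["rotation"])).as_matrix().round(3),w["fx"])
t=camera_params("top");im=cv2.imread("pics/top0.png");g=cv2.cvtColor(im,cv2.COLOR_BGR2GRAY)
m=np.zeros_like(g);m[228:256,308:338]=255*(g[228:256,308:338]>228)
cs,_=cv2.findContours(m,cv2.RETR_EXTERNAL,cv2.CHAIN_APPROX_NONE);c=max(cs,key=cv2.contourArea)[:,0]
print("plate",rect(plane(t,c,.083)[:,:2]))
m=np.zeros_like(g);m[236:248,316:327]=g[236:248,316:327]<200
v,u=np.nonzero(m);q=plane(t,np.c_[u,v],.083)[:,:2];print("hole",q.mean(0),rect(q))
for P,y in(((.52,.012,.40),-23),((.52,.012,.40),157),((.457,.347,.4),28),((.457,.347,.4),-152)):print(P,y,rel(P,y))
E
```

```text
[[ 0.943  0.334 -0.   ]
 [ 0.334 -0.943  0.002]
 [ 0.    -0.002 -1.   ]]
cam in tool [ 0.0692 -0.0003  0.0198] [[-0.     0.966  0.258]
 [ 1.    -0.     0.001]
 [ 0.001  0.258 -0.966]] 301.7692356361364
plate (array([0.5143, 0.0129]), array([0.0439, 0.0447]), 65.5)
hole [0.51426109 0.01302195] (array([0.5142, 0.0127]), array([0.0096, 0.0185]), 62.1)
(0.52, 0.012, 0.4) -23 [ 4.941e-01 -4.373e-01  4.600e-03 -1.600e-03  5.000e-04  7.422e-01]
(0.52, 0.012, 0.4) 157 [ 4.9410e-01 -4.3730e-01  4.6000e-03 -6.0000e-04 -2.1000e-03 -2.3994e+00]
(0.457, 0.347, 0.4) 28 [ 5.466e-01 -7.741e-01  5.200e-03 -1.600e-03 -3.000e-04 -1.479e-01]
(0.457, 0.347, 0.4) -152 [ 5.4660e-01 -7.7410e-01  5.2000e-03 -4.0000e-04  2.5000e-03  2.9937e+00]
```

Call:
{"op": "carry_out", "data": {
  "targets": [
    {"hand": 100,"x": 0.03,"y": -0.027,"z": 0,"az": -0.15},
    {"hand": 100,"x": 0.06,"y": -0.054,"z": 0,"az": -0.3},
    {"hand": 100,"x": 0.09,"y": -0.082,"z": 0,"az": -0.45},
    {"hand": 100,"x": 0.12,"y": -0.11,"z": 0,"az": -0.6},
    {"hand": 100,"x": 0.15,"y": -0.137,"z": 0,"az": -0.75},
    {"hand": 100,"x": 0.18,"y": -0.165,"z": 0,"az": -0.9},
    {"hand": 100,"x": 0.215,"y": -0.192,"z": 0,"az": -1.05},
    {"hand": 100,"x": 0.245,"y": -0.22,"z": 0,"az": -1.2}
  ]
}}

```text
schema error: expected keys hand, x, y, z, ax, ay, az
```

```bash
python3 - <<'E'
from h import *
p,r,s=tool();print(p,s["q"].round(3),rel((.514,.013,.34),157))
E
```

```text
[ 0.2005077  -0.56528604  0.40379477] [-1.315  0.131  1.489  0.     1.523 -0.085] [ 4.8870e-01 -4.4020e-01  6.4600e-02 -6.0000e-04 -2.1000e-03 -2.3994e+00]
```

Call:
{"op": "carry_out", "data": {
  "targets": [
    {"hand": 100,"x": 0.03,"y": -0.027,"z": 0,"ax": 0,"ay": 0,"az": -0.15},
    {"hand": 100,"x": 0.06,"y": -0.054,"z": 0,"ax": 0,"ay": 0,"az": -0.3},
    {"hand": 100,"x": 0.09,"y": -0.082,"z": 0,"ax": 0,"ay": 0,"az": -0.45},
    {"hand": 100,"x": 0.12,"y": -0.11,"z": 0,"ax": 0,"ay": 0,"az": -0.6},
    {"hand": 100,"x": 0.15,"y": -0.137,"z": 0,"ax": 0,"ay": 0,"az": -0.75},
    {"hand": 100,"x": 0.18,"y": -0.165,"z": 0,"ax": 0,"ay": 0,"az": -0.9},
    {"hand": 100,"x": 0.215,"y": -0.192,"z": 0,"ax": 0,"ay": 0,"az": -1.05},
    {"hand": 100,"x": 0.245,"y": -0.22,"z": 0,"ax": 0,"ay": 0,"az": -1.2}
  ]
}}

```text
t: 1.1
tool_pos: [0.3584, -0.2749, 0.4044]
orientation: [-2.249, -2.193, -0.0]
force: [0.5, -0.5, -0.2]
opening: 0.0931
gripper_force: 0.0
```

```bash
python3 - <<'E'
from h import *
p,r,s=tool();print(p,s["q"].round(3),rel((.514,.013,.34),157))
E
```

```text
[ 0.35841055 -0.27486809  0.40437775] [-0.768 -0.282  1.88   0.     1.544 -0.743] [ 2.9170e-01  1.4830e-01  6.4500e-02  1.0000e-04 -5.0000e-04 -1.1945e+00]
```

Call:
{"op": "carry_out", "data": {
  "targets": [
    {"hand": 100,"x": 0.037,"y": 0.019,"z": 0,"ax": 0,"ay": 0,"az": -0.15},
    {"hand": 100,"x": 0.074,"y": 0.038,"z": 0,"ax": 0,"ay": 0,"az": -0.3},
    {"hand": 100,"x": 0.11,"y": 0.056,"z": 0.01,"ax": 0,"ay": 0,"az": -0.45},
    {"hand": 100,"x": 0.147,"y": 0.075,"z": 0.02,"ax": 0,"ay": 0,"az": -0.6},
    {"hand": 100,"x": 0.184,"y": 0.094,"z": 0.035,"ax": 0,"ay": 0,"az": -0.75},
    {"hand": 100,"x": 0.22,"y": 0.112,"z": 0.05,"ax": 0,"ay": 0,"az": -0.9},
    {"hand": 100,"x": 0.256,"y": 0.13,"z": 0.064,"ax": 0,"ay": 0,"az": -1.05},
    {"hand": 100,"x": 0.292,"y": 0.148,"z": 0.064,"ax": 0,"ay": 0,"az": -1.195}
  ]
}}

```text
t: 2.1
tool_pos: [0.5144, 0.0125, 0.3388]
orientation: [-0.625, -3.076, 0.001]
force: [-0.2, -0.2, -0.1]
opening: 0.0929
gripper_force: 0.0
```

```bash
python3 - <<'E'
from h import *
read_camera("wrist");read_camera("wrist")
p,r,s=tool();w=camera_params("wrist");im,d=read_camera("wrist");print(p,s["q"].round(3),np.linalg.norm(s["dq"]),s["force"])
cv2.imwrite("pics/w1.png",im);np.save("w1.npy",d)
import pickle;pickle.dump(w,open("w1.pkl","wb"))
print(proj(w,[(.5143,.0129,.083)]),rel((.457,.3475,.40),-152.3))
E
```

```text
[0.51528746 0.01394846 0.33993284] [-7.300e-02 -5.900e-02  1.801e+00  1.000e-03  1.400e+00 -1.245e+00] 0.09522217562096003 [-1.0603709   0.24845346  0.62858158]
[[278.05689784 219.78506414]] [ 1.847e-01  2.854e-01 -5.980e-02  2.000e-04 -1.400e-03 -8.869e-01]
```

View pics/w1.png

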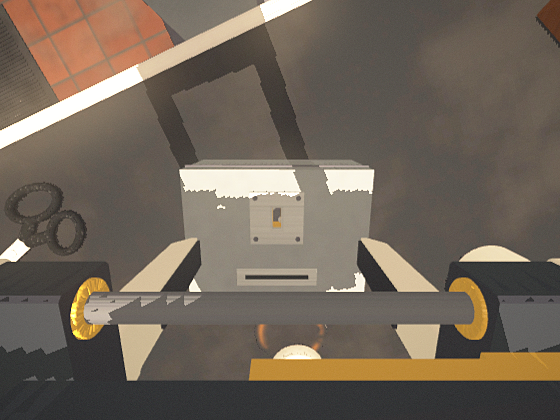

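The wrist view shows the plate with a screw near each corner (about (254,198), (299,198), (254,239), (299,239)) and the keyhole at about (277,217), within 2 px of the point predicted from the top view.

```bash
python3 - <<'E'
from h import *
import pickle
w=pickle.load(open("w1.pkl","rb"));im=cv2.imread("pics/w1.png");g=cv2.cvtColor(im,cv2.COLOR_BGR2GRAY)
d=np.load("w1.npy")
q=[]
for u,v in((254,198),(299,198),(299,239),(254,239)):
    s=g[v-7:v+8,u-7:u+8].astype(float);k=np.clip(np.median(s)-25-s,0,None)
    yy,xx=np.mgrid[-7:8,-7:8];q.append((u+(xx*k).sum()/k.sum(),v+(yy*k).sum()/k.sum()));print(q[-1],(k>0).sum())
P=plane(w,q,.083);print(P.round(4),"c",P.mean(0))
print("side",np.degrees(np.arctan2(*(P[1]-P[0])[1::-1])),np.degrees(np.arctan2(*(P[2]-P[3])[1::-1])),np.degrees(np.arctan2(*(P[0]-P[3])[1::-1])),np.degrees(np.arctan2(*(P[1]-P[2])[1::-1])))
print([np.linalg.norm(P[i]-P[i-1]).round(4) for i in range(4)])
print("zdepth",np.median(pts(w,d,[(260,210),(290,210),(262,228),(292,228)])[:,2]))
print(g[196:240,264:292:2])
E
```

```text
(np.float64(253.7995391705069), np.float64(197.85023041474653)) 39
(np.float64(298.7897091722595), np.float64(197.9261744966443)) 53
(np.float64(297.5282258064516), np.float64(238.7641129032258)) 18
(np.float64(255.5236220472441), np.float64(238.68307086614172)) 19
[[ 0.4897  0.0021  0.083 ]
 [ 0.5038  0.0355  0.083 ]
 [ 0.5359  0.0214  0.083 ]
 [ 0.5222 -0.0109  0.083 ]] c [0.51289868 0.01202993 0.083     ]
side 66.99298837624721 66.9617309168543 158.26256530759414 156.36558356439494
[np.float64(0.035), np.float64(0.0363), np.float64(0.035), np.float64(0.0351)]
zdepth 0.08371029547085618
[[167 166 167 168 169 167 168 170 164 162 165 164 152 255]
 [172 171 167 172 173 171 172 170 170 168 170 167 167 158]
 [170 170 174 172 169 169 172 169 171 173 171 168 169 170]
 [169 171 167 168 170 169 170 170 171 170 170 172 170 169]
 [166 169 167 166 168 170 168 165 170 166 171 168 168 169]
 [167 166 166 169 170 169 172 171 170 169 169 168 169 168]
 [171 171 167 169 169 169 171 168 173 172 170 168 168 169]
 [173 172 170 171 170 172 173 172 171 169 172 172 171 170]
 [170 171 171 172 172 170 172 17
[... 1392 characters left out ...]
1 173 170 158 160 155 157 157 164 171 171 171 172]
 [171 171 171 167 167 168 172 173 169 165 170 172 172 167]
 [166 169 168 166 163 166 166 165 165 161 169 167 170 172]
 [167 169 169 166 167 165 166 165 168 166 170 172 167 170]
 [164 165 166 166 164 168 166 165 169 167 166 166 165 164]
 [163 163 163 163 164 164 163 164 164 166 165 164 164 163]
 [167 168 163 167 162 166 165 165 160 166 167 164 167 165]
 [163 168 165 165 169 166 167 169 168 166 167 168 166 169]
 [164 165 166 166 164 163 165 164 167 166 166 166 168 166]
 [163 163 160 162 160 162 166 161 162 163 163 164 164 162]
 [157 155 161 160 159 159 161 162 159 158 160 159 159 160]
 [160 162 160 160 161 158 162 161 163 161 160 161 159 160]]
```

Call:
{"op": "carry_out", "data": {
  "targets": [
    {"hand": 100,"x": 0.023,"y": 0.035,"z": -0.02,"ax": 0,"ay": 0,"az": -0.11},
    {"hand": 100,"x": 0.046,"y": 0.07,"z": -0.03,"ax": 0,"ay": 0,"az": -0.22},
    {"hand": 100,"x": 0.07,"y": 0.107,"z": -0.03,"ax": 0,"ay": 0,"az": -0.33},
    {"hand": 100,"x": 0.093,"y": 0.142,"z": -0.03,"ax": 0,"ay": 0,"az": -0.44},
    {"hand": 100,"x": 0.116,"y": 0.178,"z": -0.03,"ax": 0,"ay": 0,"az": -0.55},
    {"hand": 100,"x": 0.139,"y": 0.214,"z": -0.03,"ax": 0,"ay": 0,"az": -0.66},
    {"hand": 100,"x": 0.162,"y": 0.25,"z": -0.02,"ax": 0,"ay": 0,"az": -0.77},
    {"hand": 100,"x": 0.185,"y": 0.285,"z": -0.02,"ax": 0,"ay": 0,"az": -0.887}
  ]
}}

```text
t: 3.25
tool_pos: [0.4569, 0.346, 0.3598]
orientation: [0.749, -3.049, 0.002]
force: [0.9, 0.3, 0.1]
opening: 0.0928
gripper_force: 0.0
```

```bash
python3 - <<'E'
from h import *
for i in range(5):read_camera("wrist")
for i in range(3):print(tool()[0])
p,r,s=tool();w=camera_params("wrist");im,d=read_camera("wrist");print(p,s["q"].round(3),np.linalg.norm(s["dq"]),s["force"],s["t"])
cv2.imwrite("pics/w2.png",im);np.save("w2.npy",d)
import pickle;pickle.dump(w,open("w2.pkl","wb"))
print(proj(w,[(.457,.3475,.085),(.457,.3475,.036)]))
E
```

```text
[0.45742459 0.34499913 0.36062963]
[0.45742459 0.34499913 0.36062963]
[0.45742459 0.34499913 0.36062963]
[0.45742459 0.34499913 0.36062963] [ 5.570e-01  8.200e-02  1.621e+00 -1.000e-03  1.439e+00 -1.493e+00] 0.017499257883419175 [0.8863131  0.29273469 0.33371542] 3.5
[[280.6382499  214.71793609]
 [280.32710425 201.56964793]]
```

View pics/w2.png

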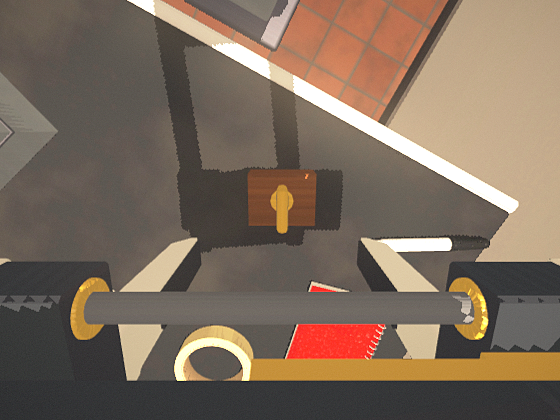

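The wrist view shows the block at (247–316, 169–226) with the key head as a vertical brass bar at about (282, 185–232), lying along the tool's x.

```bash
python3 - <<'E'
from h import *
import pickle
w=pickle.load(open("w2.pkl","rb"));im=cv2.imread("pics/w2.png");d=np.load("w2.npy")
hsv=cv2.cvtColor(im,cv2.COLOR_BGR2HSV)
vv,uu=np.mgrid[150:245,235:330];uv=np.c_[uu.ravel(),vv.ravel()];P=pts(w,d,uv)
for n,a,b in(("head",.08,.1),("collar",.037,.046),("block",.033,.0375)):
    m=(P[:,2]>a)&(P[:,2]<b);print(n,m.sum(),P[m].mean(0).round(4),rect(P[m][:,:2]),"uv",uv[m].min(0),uv[m].max(0))
m=(P[:,2]>.033)&(P[:,2]<.06);print(rect(plane(w,uv[m],.036)[:,:2]))
m=P[:,2]>.08
hz=uv[m];print("top rect plane .085",rect(plane(w,hz,.085)[:,:2]),np.median(P[m][:,2]))
print("at157 commanded frame:")
E
```

```text
head 458 [0.4541 0.3473 0.0843] (array([0.455 , 0.3474]), array([0.0399, 0.0099]), 27.8) uv [276 190] [287 233]
collar 651 [0.4545 0.3476 0.038 ] (array([0.4549, 0.3474]), array([0.0543, 0.0697]), 27.4) uv [248 174] [315 225]
block 2746 [0.4535 0.3468 0.0363] (array([0.4552, 0.3477]), array([0.0551, 0.0701]), 27.2) uv [247 174] [315 225]
(array([0.4551, 0.3476]), array([0.0544, 0.0701]), 27.4)
top rect plane .085 (array([0.4417, 0.3444]), array([0.0759, 0.0774]), 32.5) 0.08457502640564529
at157 commanded frame:
```

```bash
cat >> h.py <<'E'
def avg(n=6):
    L=[]
    for i in range(n):
        read_camera("top");p,r,s=tool();L.append(np.r_[p,r.as_rotvec(),s["force"],s["q"][5]])
    L=np.array(L);m=L.mean(0);print("pos",m[:3].round(4),"sd",L.std(0)[:3].round(4),"F",m[6:9].round(2),"t",s["t"],"q6",m[9].round(3),"open",s["opening"],"grip",s["gripper_force"])
    return m[:3],R.from_rotvec(m[3:6])
E
python3 - <<'E'
from h import *
p,r=avg();print(r.as_matrix().round(3));print(rel((.456,.3475,.235),-152.4,p,r))
E
```

```text
pos [0.4576 0.345  0.3609] sd [0.0001 0.0003 0.    ] F [ 0.43  0.03 -0.08] t 3.85 q6 -1.493 open 0.09310534567757664 grip 0.0
[[-0.887 -0.461  0.   ]
 [-0.461  0.887 -0.   ]
 [-0.    -0.    -1.   ]]
[ 3.000e-04  3.000e-03  1.259e-01 -2.000e-04  1.000e-04 -2.700e-03]
```

Call:
{"op": "carry_out", "data": {
  "targets": [
    {"hand": 40,"x": 0,"y": 0.003,"z": 0.03,"ax": 0,"ay": 0,"az": 0},
    {"hand": 40,"x": 0,"y": 0.003,"z": 0.06,"ax": 0,"ay": 0,"az": 0},
    {"hand": 40,"x": 0,"y": 0.003,"z": 0.085,"ax": 0,"ay": 0,"az": 0},
    {"hand": 40,"x": 0,"y": 0.003,"z": 0.11,"ax": 0,"ay": 0,"az": 0},
    {"hand": 40,"x": 0,"y": 0.003,"z": 0.126,"ax": 0,"ay": 0,"az": 0},
    {"hand": 40,"x": 0,"y": 0.003,"z": 0.126,"ax": 0,"ay": 0,"az": 0},
    {"hand": 40,"x": 0,"y": 0.003,"z": 0.126,"ax": 0,"ay": 0,"az": 0}
  ],
  "newtons": 45
}}

```text
t: 4.72
tool_pos: [0.4562, 0.349, 0.2358]
orientation: [-0.748, 3.05, 0.001]
force: [0.3, -0.9, 0.5]
opening: 0.0375
gripper_force: 0.0
```

```bash
python3 - <<'E'
from h import *
p,r=avg(3);print(rel((.456,.3475,.235),-152.4,p,r))
im,_=read_camera("side");cv2.imwrite("pics/s2.png",cv2.resize(im[90:250,130:330],None,fx=3,fy=3))
E
```

```text
pos [0.4563 0.349  0.2361] sd [0.     0.     0.0001] F [ 0.16  0.18 -0.22] t 4.875 q6 -1.488 open 0.037013256465862586 grip 0.0
[ 0.001  -0.0012  0.0011  0.0002  0.0022 -0.0005]
```

View pics/s2.png

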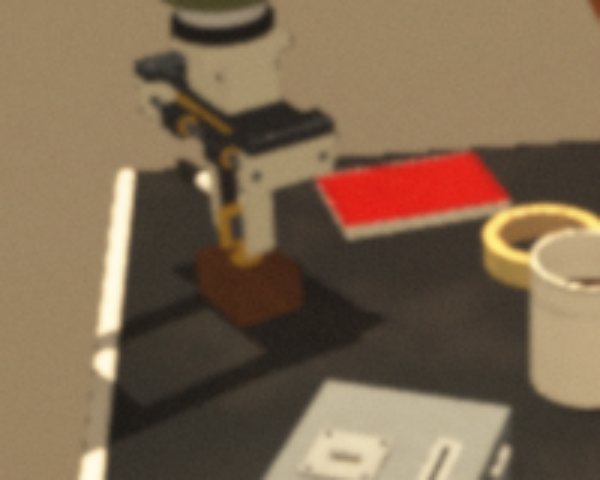

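The side view shows the fingers on either side of the key head, standing above the block at about (240,260) in the crop.

Call:
{"op": "carry_out", "data": {
  "targets": [
    {"hand": 0,"x": 0.001,"y": -0.001,"z": 0.001,"ax": 0,"ay": 0,"az": 0},
    {"hand": 0,"x": 0.001,"y": -0.001,"z": 0.001,"ax": 0,"ay": 0,"az": 0},
    {"hand": 0,"x": 0.001,"y": -0.001,"z": 0.001,"ax": 0,"ay": 0,"az": 0},
    {"hand": 0,"x": 0.001,"y": -0.001,"z": 0.001,"ax": 0,"ay": 0,"az": 0},
    {"hand": 0,"x": 0.001,"y": -0.001,"z": 0.001,"ax": 0,"ay": 0,"az": 0},
    {"hand": 0,"x": 0.001,"y": -0.001,"z": 0.001,"ax": 0,"ay": 0,"az": 0}
  ],
  "newtons": 45
}}

```text
t: 5.68
tool_pos: [0.4553, 0.3474, 0.2337]
orientation: [0.749, -3.051, 0.0]
force: [-0.3, -1.1, 0.3]
opening: 0.0096
gripper_force: 45.0
```

```bash
python3 - <<'E'
from h import *
p,r=avg(3);print(rel((.5135,.0125,.34),157,p,r))
E
```

```text
pos [0.4553 0.3474 0.2337] sd [0. 0. 0.] F [-0.24  0.06 -0.14] t 5.825 q6 -1.49 open 0.009761108879974601 grip 45.000073313713074
[ 1.034e-01 -3.238e-01 -1.063e-01 -0.000e+00 -1.000e-04  8.826e-01]
```

Call:
{"op": "carry_out", "data": {
  "targets": [
    {"hand": 0,"x": 0,"y": 0,"z": -0.015,"ax": 0,"ay": 0,"az": 0},
    {"hand": 0,"x": 0,"y": 0,"z": -0.04,"ax": 0,"ay": 0,"az": 0},
    {"hand": 0,"x": 0,"y": 0,"z": -0.075,"ax": 0,"ay": 0,"az": 0},
    {"hand": 0,"x": 0,"y": -0.02,"z": -0.105,"ax": 0,"ay": 0,"az": 0.05},
    {"hand": 0,"x": 0.016,"y": -0.06,"z": -0.106,"ax": 0,"ay": 0,"az": 0.15},
    {"hand": 0,"x": 0.032,"y": -0.105,"z": -0.106,"ax": 0,"ay": 0,"az": 0.28},
    {"hand": 0,"x": 0.048,"y": -0.15,"z": -0.106,"ax": 0,"ay": 0,"az": 0.41},
    {"hand": 0,"x": 0.063,"y": -0.195,"z": -0.106,"ax": 0,"ay": 0,"az": 0.54}
  ]
}}

```text
t: 6.82
tool_pos: [0.4898, 0.144, 0.3411]
orientation: [0.099, 3.138, 0.001]
force: [0.9, -1.0, -0.2]
opening: 0.0096
gripper_force: 45.0
```

```bash
python3 - <<'E'
from h import *
p,r=avg(2);print(rel((.5135,.0125,.34),157,p,r))
E
```

```text
pos [0.4905 0.1408 0.341 ] sd [0.0001 0.0011 0.    ] F [ 0.87 -1.15 -1.36] t 6.925 q6 -1.322 open 0.009955275048605019 grip 45.00021994113922
[-0.0317 -0.1264  0.0013 -0.0016  0.0022  0.3328]
```

Call:
{"op": "carry_out", "data": {
  "targets": [
    {"hand": 0,"x": -0.008,"y": -0.032,"z": 0,"ax": 0,"ay": 0,"az": 0.085},
    {"hand": 0,"x": -0.016,"y": -0.064,"z": 0,"ax": 0,"ay": 0,"az": 0.17},
    {"hand": 0,"x": -0.024,"y": -0.096,"z": 0,"ax": 0,"ay": 0,"az": 0.25},
    {"hand": 0,"x": -0.032,"y": -0.126,"z": 0.001,"ax": 0,"ay": 0,"az": 0.333},
    {"hand": 0,"x": -0.032,"y": -0.126,"z": 0.001,"ax": 0,"ay": 0,"az": 0.333},
    {"hand": 0,"x": -0.032,"y": -0.126,"z": 0.001,"ax": 0,"ay": 0,"az": 0.333}
  ]
}}

```text
t: 7.68
tool_pos: [0.5143, 0.0185, 0.3393]
orientation: [0.609, 3.082, 0.001]
force: [0.9, 0.2, -1.2]
opening: 0.0095
gripper_force: 45.0
```

```bash
python3 - <<'E'
from h import *
import pickle
p,r=avg(4);print(r.as_matrix().round(3),rel((.5135,.0125,.34),157,p,r))
im,d=read_camera("side");ps=camera_params("side");cv2.imwrite("pics/s3f.png",im);w=camera_params("wrist");iw,dw=read_camera("wrist");cv2.imwrite("pics/w3f.png",iw)
pickle.dump((w,dw,d),open("w3.pkl","wb"))
a=cv2.resize(im[150:290,190:310],None,fx=3.5,fy=3.5,interpolation=cv2.INTER_CUBIC);b=cv2.resize(iw[160:300,220:340],None,fx=3,fy=3.5,interpolation=cv2.INTER_CUBIC)
cv2.imwrite("pics/c3.png",np.hstack([a[:490],b[:490]]));print(a.shape,b.shape)
E
```

```text
pos [0.5142 0.0187 0.339 ] sd [0.     0.0001 0.0001] F [-0.1  -0.2  -0.59] t 7.875 q6 -1.245 open 0.009917324293032041 grip 44.99983727931976
[[-0.925  0.38   0.   ]
 [ 0.38   0.925  0.   ]
 [-0.     0.    -1.   ]] [-0.0017 -0.006  -0.001   0.0004  0.0001  0.0117]
(490, 420, 3) (490, 360, 3)
```

View pics/c3.png

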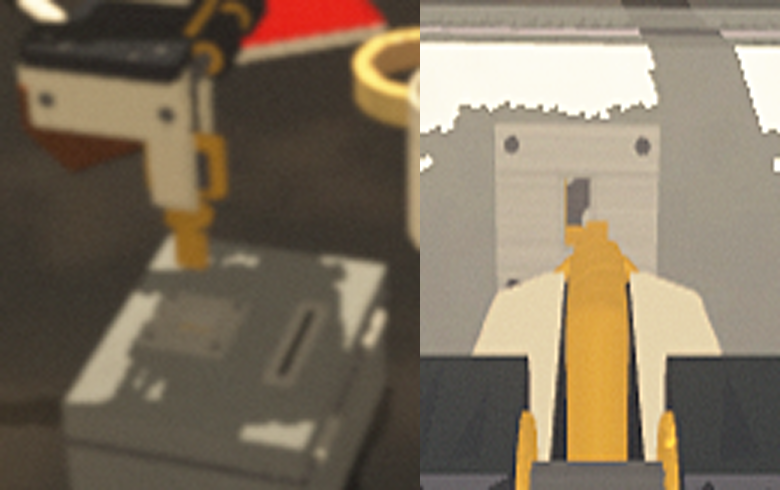

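The side half shows the gripped key hanging over the lid with its tip at (192,265). The wrist half shows the keyhole at (578,205) to the left of the key's tip at (597,235), so the key still has to shift a few mm in tool −y.

```bash
python3 - <<'E'
from h import *
import pickle
w,dw,ds=pickle.load(open("w3.pkl","rb"));im=cv2.imread("pics/w3f.png")
p=np.array([.5142,.0187,.339]);r=down(157.67)
vv,uu=np.mgrid[195:260,250:310];uv=np.c_[uu.ravel(),vv.ravel()]
P=r.inv().apply(pts(w,dw,uv)-p)   # tool frame
hsv=cv2.cvtColor(im,cv2.COLOR_BGR2HSV)[vv,uu].reshape(-1,3)
br=(hsv[:,1]>120)&(P[:,2]<.24)
for a in np.arange(.175,.235,.004):
    m=br&(P[:,2]>a)&(P[:,2]<a+.004)
    if m.sum()>4:print(a.round(3),m.sum(),"x",P[m,0].min().round(4),P[m,0].max().round(4),"y",P[m,1].min().round(4),P[m,1].max().round(4))
# screws & hole
g=cv2.cvtColor(im,cv2.COLOR_BGR2GRAY);q=[]
for u,v in((251,201),(294,201)):
    s=g[v-7:v+8,u-7:u+8].astype(float);k=np.clip(np.median(s)-25-s,0,None);yy,xx=np.mgrid[-7:8,-7:8];q.append((u+(xx*k).sum()/k.sum(),v+(yy*k).sum()/k.sum()))
W=plane(w,q,.083);print(q,W);T=r.inv().apply(W-p);print("screws tool",T.round(4),"hole tool",(T.mean(0)-[.0175,0,0]).round(4))
print("yaw of screw line (want 67):",np.degrees(np.arctan2(*(W[1]-W[0])[1::-1])))
s=camera_params("side");hs=cv2.cvtColor(cv2.imread("pics/s3f.png"),cv2.COLOR_BGR2HSV)
vv,uu=np.mgrid[180:230,225:260];uv=np.c_[uu.ravel(),vv.ravel()];h=hs[vv,uu].reshape(-1,3);m=(h[:,1]>120)&(h[:,2]>60)
Q=pts(s,ds,uv);m&=(Q[:,2]>.1)&(Q[:,2]<.2)
Q=r.inv().apply(Q[m]-p)
for a in np.arange(.15,.24,.005):
    k=(Q[:,2]>a)&(Q[:,2]<a+.005)
    if k.sum()>2:print("side",a.round(3),k.sum(),Q[k].min(0).round(4),Q[k].max(0).round(4))
E
```

```text
0.175 34 x 0.0138 0.0204 y -0.006 0.0039
0.191 28 x 0.0071 0.0104 y -0.009 0.0058
0.195 13 x 0.0076 0.0104 y -0.0096 0.0071
0.215 13 x 0.0074 0.0083 y -0.0037 0.0004
0.219 13 x 0.0075 0.008 y -0.0037 0.0005
0.223 6 x 0.0076 0.0082 y -0.003 0.0005
[(np.float64(249.62485875706216), np.float64(200.90395480225988)), (np.float64(294.3673469387755), np.float64(201.09795918367348))] [[0.48981371 0.00226112 0.083     ]
 [0.50366166 0.03547398 0.083     ]]
screws tool [[ 0.0163 -0.0245  0.256 ]
 [ 0.0161  0.0115  0.256 ]] hole tool [-0.0013 -0.0065  0.256 ]
yaw of screw line (want 67): 67.36651890826987
side 0.15 25 [-0.0235 -0.0062  0.1502] [-0.0079  0.0068  0.1549]
side 0.155 22 [-0.024  -0.0067  0.1551] [-0.0112  0.002   0.1597]
side 0.16 14 [-0.0244 -0.0066  0.1603] [-0.0159  0.0012  0.1648]
side 0.165 18 [-0.0241 -0.0057  0.1651] [ 0.0148 -0.      0.1699]
side 0.17 18 [-0.0234 -0.0066  0.1701] [ 0.0158 -0.0007  0.175 ]
side 0.175 21 [-0.0236 -0.0091  0.1752] [0.0158 0.0004 0.1799]
side 0.18 9 [-0.0185 -0.0111  0.1802] [ 0.0023 -0.0008  0.1847]
side 0.185 5 [-0.0099 -0.0104  0.1852] [-0.0092  0.0016  0.19  ]
side 0.19 60 [-0.0161 -0.0128  0.1906] [0.0061 0.0107 0.1949]
side 0.195 16 [-0.0144 -0.0124  0.1952] [0.0075 0.0063 0.1976]
side 0.2 4 [-0.0114 -0.0021  0.2033] [-0.0021 -0.0011  0.2047]
side 0.205 30 [-0.0117 -0.0044  0.2052] [0.004  0.0038 0.2099]
side 0.21 25 [-0.012  -0.0039  0.2104] [0.0038 0.0011 0.2149]
side 0.215 22 [-0.0118 -0.0054  0.2154] [0.004  0.0023 0.2199]
side 0.22 19 [-0.0115 -0.0044  0.2204] [0.0048 0.0016 0.2248]
```

```bash
python3 - <<'E'
from h import *
s=camera_params("side");p=np.array([.5142,.0187,.339]);r=down(157.67)
for n in("side0","s3f"):
    g=cv2.cvtColor(cv2.imread(f"pics/{n}.png"),cv2.COLOR_BGR2GRAY)
    if n=="side0":print(g[230:256,226:266:1])
    sub=g[236:250,232:260].astype(float);bl=cv2.GaussianBlur(g,(0,0),1).astype(float)
    # dark hole: weight below local median near predicted
    u0,v0=proj(s,[(.5135,.0125,.083)])[0];print(n,"pred",u0,v0)
    u,v=int(round(u0)),int(round(v0));k=g[v-5:v+6,u-9:u+10].astype(float);wt=np.clip(np.median(k)-8-k,0,None)
    yy,xx=np.mgrid[-5:6,-9:10];c=(u+(xx*wt).sum()/wt.sum(),v+(yy*wt).sum()/wt.sum());W=plane(s,[c],.083)[0];print(c,W.round(4),"tool",r.inv().apply(W-p).round(4))
E
```

```text
[[ 54  59  68 ... 177 179 178]
 [ 56  63  84 ... 179 180 181]
 [ 60  77 106 ... 179 179 176]
 ...
 [172 172 172 ... 177 176 178]
 [172 171 172 ... 176 179 181]
 [172 172 173 ... 176 176 184]]
side0 pred 243.4771488974453 241.76139849696395
(np.float64(243.96948506039416), np.float64(242.10743801652893)) [0.5143 0.0113 0.083 ] tool [-0.0029 -0.0068  0.256 ]
s3f pred 243.4771488974453 241.76139849696395
(np.float64(251.25), np.float64(247.0)) [ 0.526  -0.0049  0.083 ] tool [-0.0198 -0.0174  0.256 ]
```

Call:
{"op": "carry_out", "data": {
  "targets": [
    {"hand": 0,"x": 0,"y": -0.005,"z": 0.005,"ax": 0,"ay": 0,"az": 0.01},
    {"hand": 0,"x": 0,"y": -0.005,"z": 0.015,"ax": 0,"ay": 0,"az": 0.01},
    {"hand": 0,"x": 0,"y": -0.005,"z": 0.022,"ax": 0,"ay": 0,"az": 0.01},
    {"hand": 0,"x": 0,"y": -0.005,"z": 0.022,"ax": 0,"ay": 0,"az": 0.01},
    {"hand": 0,"x": 0,"y": -0.005,"z": 0.022,"ax": 0,"ay": 0,"az": 0.01}
  ],
  "newtons": 50
}}

```text
t: 8.6
tool_pos: [0.5124, 0.0131, 0.3167]
orientation: [-0.627, -3.078, -0.0]
force: [0.8, -0.3, -0.8]
opening: 0.0097
gripper_force: 50.0
```

```bash
python3 - <<'E'
from h import *
import pickle
P,r=avg(4);p=P;print(rel([.5142-.0019,.0187-.0046,.317],157,P,r))
w=camera_params("wrist");im,dw=read_camera("wrist");cv2.imwrite("pics/w4.png",im)
hsv=cv2.cvtColor(im,cv2.COLOR_BGR2HSV)
vv,uu=np.mgrid[195:260,250:310];uv=np.c_[uu.ravel(),vv.ravel()]
T=r.inv().apply(pts(w,dw,uv)-p);h=hsv[vv,uu].reshape(-1,3);m=(h[:,1]>120)&(T[:,2]>.205)&(T[:,2]<.23)
print("blade",m.sum(),T[m].min(0).round(4),T[m].max(0).round(4))
g=cv2.cvtColor(im,cv2.COLOR_BGR2GRAY);H=P+r.apply([-.0,0,0]);c=np.array([.5129,.0120,.083]);ax=down(157).as_matrix()
q=[]
for sgn in(-1,1):
    u,v=np.round(proj(w,[c+ax[:,0]*.0175+sgn*ax[:,1]*.0175])[0]).astype(int)
    s=g[v-7:v+8,u-7:u+8].astype(float);k=np.clip(np.median(s)-25-s,0,None);yy,xx=np.mgrid[-7:8,-7:8];q.append((u+(xx*k).sum()/k.sum(),v+(yy*k).sum()/k.sum()));print(u,v,q[-1],(k>0).sum())
W=plane(w,q,.083);T=r.inv().apply(W-p);print("hole tool",(T.mean(0)-[.0175,0,0]).round(4),np.degrees(np.arctan2(*(W[1]-W[0])[1::-1])))
a=cv2.resize(im[150:290,210:350],None,fx=4,fy=4,interpolation=cv2.INTER_CUBIC);cv2.imwrite("pics/c4.png",a)
E
```

```text
pos [0.5125 0.0131 0.3171] sd [0.     0.     0.0001] F [ 0.17  0.26 -0.25] t 8.8 q6 -1.244 open 0.010013158082455807 grip 49.99994695186615
[ 0.0006  0.0008  0.0001  0.0002  0.0005 -0.0004]
blade 37 [ 0.0074 -0.0036  0.2132] [0.0082 0.0012 0.2254]
255 207 (np.float64(254.48529411764707), np.float64(207.08363970588235)) 43
303 207 (np.float64(303.364), np.float64(207.1664)) 49
hole tool [-0.0006 -0.0009  0.2341] 66.85166403817584
```

View pics/c4.png

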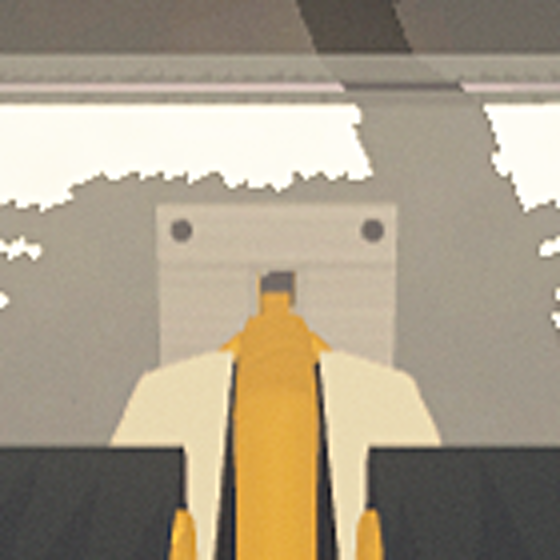

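The crop shows the blade tip at (277,295) sitting squarely over the slot at (277,282), and the measured offsets agree to 0.5 mm. I'll lower the key into the slot.

Call:
{"op": "carry_out", "data": {
  "targets": [
    {"hand": 0,"x": 0,"y": 0,"z": 0.004,"ax": 0,"ay": 0,"az": 0},
    {"hand": 0,"x": 0,"y": 0,"z": 0.007,"ax": 0,"ay": 0,"az": 0},
    {"hand": 0,"x": 0,"y": 0,"z": 0.01,"ax": 0,"ay": 0,"az": 0},
    {"hand": 0,"x": 0,"y": 0,"z": 0.013,"ax": 0,"ay": 0,"az": 0},
    {"hand": 0,"x": 0,"y": 0,"z": 0.015,"ax": 0,"ay": 0,"az": 0},
    {"hand": 0,"x": 0,"y": 0,"z": 0.015,"ax": 0,"ay": 0,"az": 0}
  ]
}}

```text
t: 9.6
tool_pos: [0.5123, 0.0131, 0.3015]
orientation: [-0.627, -3.078, 0.0]
force: [0.2, 0.3, -1.1]
opening: 0.0099
gripper_force: 50.0
```

```bash
python3 - <<'E'
from h import *
avg(3);print(read_state()["wrist_torque"])
E
```

```text
pos [0.5124 0.0131 0.3018] sd [0.     0.     0.0001] F [-0.21  0.52 -0.51] t 9.75 q6 -1.244 open 0.009911195736684695 grip 49.9997878074646
[ 0.04525943 -0.17227759 -0.00447123]
```

Call:
{"op": "carry_out", "data": {
  "targets": [
    {"hand": 0,"x": 0,"y": 0,"z": 0.003,"ax": 0,"ay": 0,"az": 0.05},
    {"hand": 0,"x": 0,"y": 0,"z": 0.005,"ax": 0,"ay": 0,"az": -0.05},
    {"hand": 0,"x": 0,"y": 0,"z": 0.007,"ax": 0,"ay": 0,"az": 0.05},
    {"hand": 0,"x": 0,"y": 0,"z": 0.009,"ax": 0,"ay": 0,"az": -0.05},
    {"hand": 0,"x": 0,"y": 0,"z": 0.011,"ax": 0,"ay": 0,"az": 0.05},
    {"hand": 0,"x": 0,"y": 0,"z": 0.013,"ax": 0,"ay": 0,"az": -0.05},
    {"hand": 0,"x": 0,"y": 0,"z": 0.015,"ax": 0,"ay": 0,"az": 0.05},
    {"hand": 0,"x": 0,"y": 0,"z": 0.017,"ax": 0,"ay": 0,"az": 0}
  ]
}}

```text
t: 10.75
tool_pos: [0.5133, 0.0129, 0.2865]
orientation: [0.627, 3.075, 0.001]
force: [-0.6, -0.6, 6.7]
opening: 0.0095
gripper_force: 50.0
```

```bash
python3 - <<'E'
from h import *
avg(3);print(read_state()["wrist_torque"])
E
```

```text
pos [0.5132 0.0129 0.286 ] sd [0.     0.     0.0001] F [ 2.58 -0.42  2.6 ] t 10.9 q6 -1.245 open 0.009630738225180053 grip 50.006223320961
[-3.72898767e-04 -6.85440673e-01 -1.14259737e-01]
```

Call:
{"op": "carry_out", "data": {
  "targets": [
    {"hand": 0,"x": 0,"y": 0,"z": 0.002,"ax": 0,"ay": 0,"az": 0.05},
    {"hand": 0,"x": 0,"y": 0,"z": 0.003,"ax": 0,"ay": 0,"az": -0.05},
    {"hand": 0,"x": 0,"y": 0,"z": 0.004,"ax": 0,"ay": 0,"az": 0.05},
    {"hand": 0,"x": 0,"y": 0,"z": 0.005,"ax": 0,"ay": 0,"az": -0.05},
    {"hand": 0,"x": 0,"y": 0,"z": 0.006,"ax": 0,"ay": 0,"az": 0.05},
    {"hand": 0,"x": 0,"y": 0,"z": 0.006,"ax": 0,"ay": 0,"az": 0}
  ]
}}

```text
t: 11.65
tool_pos: [0.5131, 0.0131, 0.2807]
orientation: [0.628, 3.076, 0.001]
force: [-2.6, -0.6, 12.3]
opening: 0.0095
gripper_force: 50.0
```

```bash
python3 - <<'E'
from h import *
avg(3);print(read_state()["wrist_torque"])
im,_=read_camera("side");cv2.imwrite("pics/s5.png",cv2.resize(im[180:270,200:310],None,fx=5,fy=5,interpolation=cv2.INTER_CUBIC))
E
```

```text
pos [0.5131 0.0131 0.2807] sd [0. 0. 0.] F [-2.27  0.21 12.08] t 11.8 q6 -1.244 open 0.009819127372917121 grip 50.004231333732605
[ 0.06908582  0.37462831 -0.06077208]
```

View pics/s5.png

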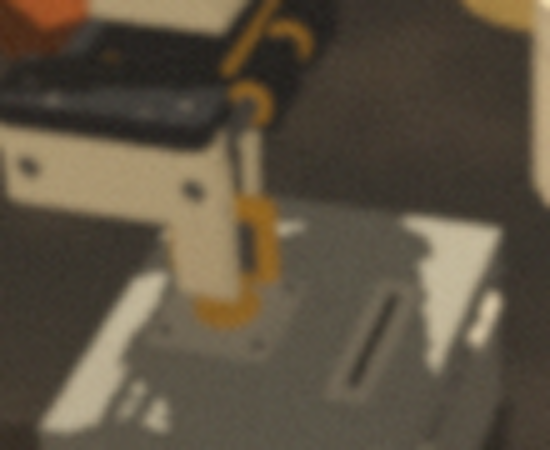

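The crop shows the collar at (227,312) apparently on the plate. I'll push a little further with a wiggle to see whether the key is bottomed or stalled on a pin.

Call:
{"op": "carry_out", "data": {
  "targets": [
    {"hand": 0,"x": 0,"y": 0,"z": 0.001,"ax": 0,"ay": 0,"az": 0.05},
    {"hand": 0,"x": 0,"y": 0,"z": 0.0015,"ax": 0,"ay": 0,"az": -0.05},
    {"hand": 0,"x": 0,"y": 0,"z": 0.002,"ax": 0,"ay": 0,"az": 0.05},
    {"hand": 0,"x": 0,"y": 0,"z": 0.002,"ax": 0,"ay": 0,"az": -0.05},
    {"hand": 0,"x": 0,"y": 0,"z": 0.002,"ax": 0,"ay": 0,"az": 0},
    {"hand": 0,"x": 0,"y": 0,"z": 0.002,"ax": 0,"ay": 0,"az": 0}
  ]
}}

```text
t: 12.6
tool_pos: [0.5136, 0.013, 0.2806]
orientation: [0.628, 3.074, 0.001]
force: [-7.3, -0.2, 25.5]
opening: 0.0098
gripper_force: 50.0
```

```bash
python3 - <<'E'
from h import *
avg(3);print(read_state()["wrist_torque"])
E
```

```text
pos [0.5136 0.013  0.2806] sd [0. 0. 0.] F [-7.29 -0.14 25.02] t 12.75 q6 -1.243 open 0.009688862341738231 grip 50.007603764534
[0.05849359 1.230938   0.01094684]
```

The height stayed put while the force rose to 25 N, so the collar is seated. I'll ease the push and turn clockwise.

Call:
{"op": "carry_out", "data": {
  "targets": [
    {"hand": 0,"x": 0,"y": 0,"z": -0.0015,"ax": 0,"ay": 0,"az": 0},
    {"hand": 0,"x": 0,"y": 0,"z": -0.0015,"ax": 0,"ay": 0,"az": 0.12},
    {"hand": 0,"x": 0,"y": 0,"z": -0.0015,"ax": 0,"ay": 0,"az": 0.24},
    {"hand": 0,"x": 0,"y": 0,"z": -0.0015,"ax": 0,"ay": 0,"az": 0.36},
    {"hand": 0,"x": 0,"y": 0,"z": -0.0015,"ax": 0,"ay": 0,"az": 0.48},
    {"hand": 0,"x": 0,"y": 0,"z": -0.0015,"ax": 0,"ay": 0,"az": 0.6},
    {"hand": 0,"x": 0,"y": 0,"z": -0.0015,"ax": 0,"ay": 0,"az": 0.72},
    {"hand": 0,"x": 0,"y": 0,"z": -0.0015,"ax": 0,"ay": 0,"az": 0.8}
  ],
  "newtons": 60
}}

```text
t: 13.75
tool_pos: [0.5137, 0.0132, 0.2807]
orientation: [1.779, 2.585, 0.005]
force: [1.2, 0.3, 11.1]
opening: 0.0099
gripper_force: 60.0
```

```bash
python3 - <<'E'
from h import *
p,r=avg(3);print(read_state()["wrist_torque"],np.degrees(np.arctan2(*r.as_matrix()[1::-1,0])))
E
```

```text
pos [0.5137 0.0132 0.2807] sd [0. 0. 0.] F [ 1.14  1.3  12.04] t 13.9 q6 -0.439 open 0.009431660739306427 grip 60.004541873931885
[ 0.26759666 -0.26474435 -0.06642153] 110.91576898108332
```

Call:
{"op": "carry_out", "data": {
  "targets": [
    {"hand": 0,"x": 0,"y": 0,"z": 0,"ax": 0,"ay": 0,"az": 0.12},
    {"hand": 0,"x": 0,"y": 0,"z": 0,"ax": 0,"ay": 0,"az": 0.24},
    {"hand": 0,"x": 0,"y": 0,"z": 0,"ax": 0,"ay": 0,"az": 0.36},
    {"hand": 0,"x": 0,"y": 0,"z": 0,"ax": 0,"ay": 0,"az": 0.48},
    {"hand": 0,"x": 0,"y": 0,"z": 0,"ax": 0,"ay": 0,"az": 0.6},
    {"hand": 0,"x": 0,"y": 0,"z": 0,"ax": 0,"ay": 0,"az": 0.72},
    {"hand": 0,"x": 0,"y": 0,"z": 0,"ax": 0,"ay": 0,"az": 0.82},
    {"hand": 0,"x": 0,"y": 0,"z": 0,"ax": 0,"ay": 0,"az": 0.87}
  ]
}}

```text
t: 14.9
tool_pos: [0.5141, 0.0131, 0.2807]
orientation: [2.702, 1.596, 0.009]
force: [4.8, 1.0, 8.0]
opening: 0.0095
gripper_force: 60.0
```

```bash
python3 - <<'E'
from h import *
p,r=avg(4);print(read_state()["wrist_torque"],np.degrees(np.arctan2(*r.as_matrix()[1::-1,0])))
im,_=read_camera("side");a=cv2.resize(im[180:270,200:310],None,fx=3.5,fy=5,interpolation=cv2.INTER_CUBIC)
im,_=read_camera("wrist");b=cv2.resize(im[150:290,220:340],None,fx=3,fy=450/140,interpolation=cv2.INTER_CUBIC)
cv2.imwrite("pics/f.png",np.hstack([a,b]))
E
```

```text
pos [0.5141 0.0131 0.2807] sd [0. 0. 0.] F [4.94 0.41 7.75] t 15.1 q6 0.429 open 0.009382712221776713 grip 60.00347971916199
[ 0.08630506 -1.05284263  0.04554346] 61.16412253120436
```

View pics/f.png

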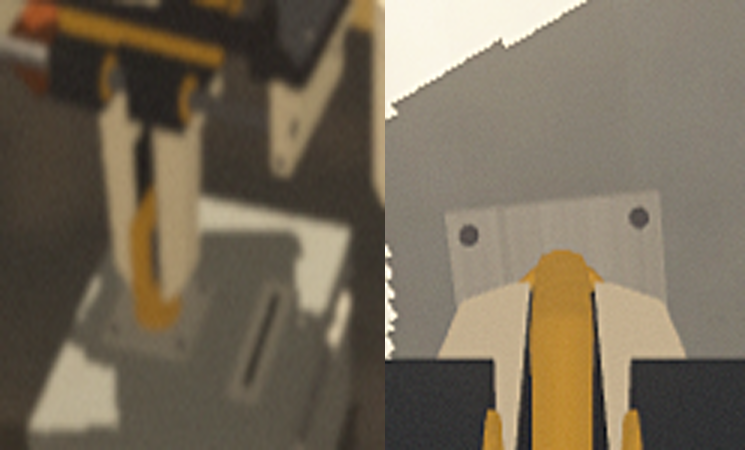

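The final view shows the collar still seated on the plate and the key turned 1.67 rad in the fingers, which puts the plug at about 1.52 rad. I'm handing in.

```bash
python3 -c "
from plant import *
print(robot.close_job())"
```

```text
the job is handed in; nothing more can be done
None
```

I handed the job in with the key fully home, turned about 1.67 rad clockwise (plug about 1.52 rad by my estimate, allowing for the play) and still held at 60 N; nothing came near the mug, timer or tape, and no verdict came back.

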